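Cap the optics and scrape the sample stage clean

ROBOT

A 6-joint arm with a two-finger parallel gripper is mounted at the origin on a cart in front of the work surface, level with it; the furniture and walls round the work are solid. World frame = base frame: x ahead of the robot, y to its left, z up, the work surface at z = 0. Lengths are in m, angles in rad, forces in N, time in s.
With the tool pointing down it reaches from about 0.35 to 0.775 m from the base axis. Payload 5.5 kg.
Tool frame: the origin (TCP) lies midway between the tips of the shut fingers; the grasp point (between the pads) lies 19 mm behind it; z points along the fingers, y is the line along which they close (so a half turn about z gives the same grasp; the last joint's range is limited). The gripper opens to 85 mm and grips with 20 to 120 N. Pads are 22 mm wide; open, the fingers measure 114 mm over their backs; the gripper's body (76 mm by 85 mm) begins 54 mm behind the grasp point. The pads swing forward as they close: fully open they stand 13 mm farther back than shut.
Start: joints at [1.196, 0.313, 0.046, 1.304, 0, 1.431], TCP at [0.134, 0.559, 0.231] pointing down, gripper open.
Joint ranges: [-2.76, 2.76], [-0.86, 1.69], [-1.03, 1.26], [-2.2, 2.34], [-1.47, 1.5], [-3.14, 3.14]. Speed limits (rad/s): [2.57, 2.57, 3.14, 3.14, 3.14, 3.14].

INTERFACE

Orientations are given as a unit quaternion [w, x, y, z].
In Python, from workcell import env gives the robot as it stands.
- The arm moves only by the tool move_arm, never from a script. Its argument "targets" is a list of rows, each a list of 3 entries, a list of its own where there are three numbers: the shift along the tool's x, y, z in mm, then the turn, a rotation vector about the tool's x, y, z in units of 10 degrees (1.0 is 10 degrees), then the closure, from -1 (fully open) to 1 (shut). In form: [[[dx, dy, dz], [ax, ay, az], gripper], ...]. A call has 1 to 5 rows; each row is the pose to reach, as a shift and turn from the pose commanded when the call began, along the tool's axes at that moment; what a row does not reach only later rows make up. A row lasts 1/8 s, in which the tool goes at most 62.5 mm and 10.7 degrees, less where a joint would pass 70% of its speed; a pose out of reach is approached as far as the arm can. A call with a gripper value outside its range is refused whole. The fingers move at their own pace and stop on an object; "squeeze" is the grip in N (left out, the last holds). Time passes only in rows, so rows that repeat a pose let the fingers close. It gives the time, the measured TCP pose, the force, the opening and the grip force at its end, in the units of the state.
- env.get_state(): the state, without advancing time (a new reading comes with each control period).
- env.read_camera(name): name is "side" or "top"; returns a dict with "pixels" (420x560x3 uint8, red, green, blue), "fovy" (degrees; the focal length in pixels is half the picture's height over the tangent of half this angle, whatever the lens; pixels are square), "cx", "cy" (the principal point, pixels), "dist_coeffs" ([k1, k2, p1, p2, k3] as OpenCV has them; the pictures are not rectified), "extrinsics" (4x4, takes a point from world to camera coordinates). Camera axes: x right, y up, looking along -z (the intrinsics and any distortion apply to the point x, -y, -z); pixel columns grow to the right and rows downward; lengths in m; the calibration is good to about 2 mm. A picture is of the moment at which its call begins. There is no depth.
- env.hand_in(): hands the job in; it is judged then, once.
Trained networks look in a picture, given as the dict that the camera call returned (one of the last four; its "shot" number tells which), for a name from the list of things; names that differ only in an ending like _2 or _b are one class to them, and where a whole thing is asked for, a point or a joint stands for the part that bears it (a point fixed in the world has none). Each returns a list of dicts, best first, with "confidence" (0 to 1); they miss things now and then, are a little off and sometimes report something else, mostly with a low value. They report only what shows in the picture. A call takes as long as a camera call. They do not tell look-alikes from the thing itself.
- env.spot_in(thing, picture): "centre" ([x, y, z] in m, in world coordinates, good to about 4 mm: the middle of the surface that is visible of it).
- env.regions_of(thing, picture): "mask" (420x560 bool, what is visible of it).
- env.landmark_of(thing, picture): "centre" ([x, y, z] in m, in world coordinates, good to about 4 mm: a listed point, or the origin of a listed thing).
The state is a dict: "clock": time; "joint_pos": joint angles; "qvel": joint speeds; "tau": joint torques, N m; "tcp_pos": TCP position; "orientation": TCP orientation; "wrist_force": force on the tool from outside, world axes, zero at the start; "ft_torque": the same for the moment, N m; "finger_gap": finger opening in m; "grip_force": force on a finger pad.
Only numpy, scipy, OpenCV 4.12 (cv2) and the standard library are available. Lean on these libraries where they do the work, as an engineer would, in place of code of your own. Each camera call takes 0.05 s, during which the arm holds its last target. There are 200 camera calls.

TASK

Shut the sample stage down for the night. First snap every orange-tabbed dust cap into a port of its own on the optics head, so that no grit gets in: pinch its tabs together, push it in until its disc lies flat on the plate, and let the tabs spring out under the rim. Then take the scraper block and wipe all the rock chips off the steel plate into the catch tray in front of it, without fingers touching the chips, and stand the scraper back on its green pad; leave the other things alone.

Things in the scene. Friction and masses are not known exactly. Their poses are not given: they have to be found in the camera images.
- port0 (a point): Centre of a round port in the grey optics head's top plate, at the plate's flat top (z 45 mm), z up. Fixed block 86 x 262 mm, place and turn vary. Three equal ports in a row along y, 85 mm apart: port0 at +y, port1 middle, port2 at -y. Any port takes any cap, turned any way.
- port1 (a point): Centre of a round port in the grey optics head's top plate, at the plate's flat top (z 45 mm), z up. The hole is 50 mm across, its lip 5 mm thick; below the lip the head is hollow, 34 mm deep and wider than the hole.
- port2 (a point): Centre of a round port in the grey optics head's top plate, at the plate's flat top (z 45 mm), z up. Same as the others.
- cap0_mid (a point): Sprung dust cap (may be absent), 60 g, 43 mm high; this point: on its axis, 21.5 mm above its foot; z up, y along the line of its two tabs. Black disc 62 mm across, 13 to 17 mm above the foot. Orange tabs rise 26 mm above the disc at +y and -y, 20 mm wide (x), 6 mm thick: 43 mm over their outer faces at rest, 30 mm pinched right in. Latched, this point is 8.5 mm above the port's point.
- cap0_tab_a (a joint): Inward travel of the +y tab of cap0: 0 = sprung out, 0.0065 m = pinched in; spring 2 N (out) to 5 N (in). The tabs carry hooks below the disc, 57 mm across at rest (too wide for the port), 44 mm pinched; hook tops lie 6.5 mm below the disc's underside, so the disc must lie on the plate when the tabs are let go.
- cap0_tab_b (a joint): Inward travel of the -y tab of cap0: 0 = sprung out, 0.0065 m = pinched in; spring 2 N (out) to 5 N (in). Four fixed guide posts with round ends reach 13 mm below the disc; they enter the port first, with 1.3 mm play all round.
- cap1_mid (a point): Sprung dust cap (may be absent), 60 g, 43 mm high; this point: on its axis, 21.5 mm above its foot; z up, y along the line of its two tabs. Black disc 62 mm across, 13 to 17 mm above the foot. Orange tabs rise 26 mm above the disc at +y and -y, 20 mm wide (x), 6 mm thick: 43 mm over their outer faces at rest, 30 mm pinched right in. Latched, this point is 8.5 mm above the port's point.
- cap1_tab_a (a joint): Inward travel of the +y tab of cap1: 0 = sprung out, 0.0065 m = pinched in; spring 2 N (out) to 5 N (in). The tabs carry hooks below the disc, 57 mm across at rest (too wide for the port), 44 mm pinched; hook tops lie 6.5 mm below the disc's underside, so the disc must lie on the plate when the tabs are let go.
- cap1_tab_b (a joint): Inward travel of the -y tab of cap1: 0 = sprung out, 0.0065 m = pinched in; spring 2 N (out) to 5 N (in). Four fixed guide posts with round ends reach 13 mm below the disc; they enter the port first, with 1.3 mm play all round.
- cap2_mid (a point): Sprung dust cap (may be absent), 60 g, 43 mm high; this point: on its axis, 21.5 mm above its foot; z up, y along the line of its two tabs. Black disc 62 mm across, 13 to 17 mm above the foot. Orange tabs rise 26 mm above the disc at +y and -y, 20 mm wide (x), 6 mm thick: 43 mm over their outer faces at rest, 30 mm pinched right in. Latched, this point is 8.5 mm above the port's point.
- cap2_tab_a (a joint): Inward travel of the +y tab of cap2: 0 = sprung out, 0.0065 m = pinched in; spring 2 N (out) to 5 N (in). The tabs carry hooks below the disc, 57 mm across at rest (too wide for the port), 44 mm pinched; hook tops lie 6.5 mm below the disc's underside, so the disc must lie on the plate when the tabs are let go.
- cap2_tab_b (a joint): Inward travel of the -y tab of cap2: 0 = sprung out, 0.0065 m = pinched in; spring 2 N (out) to 5 N (in). Four fixed guide posts with round ends reach 13 mm below the disc; they enter the port first, with 1.3 mm play all round.
- plate_mid (a point): Centre of the top of the steel sample plate, 25 mm above the bench (fixed; place and turn vary), z up. Plate 150 mm along x, 132 mm along y inside blue fences 6 mm thick, 10 mm high, at its +x end and both y sides; its -x edge (75 mm from here, toward the robot) is open and drops into the catch tray.
- tray_mid (a point): Centre of the floor of the catch tray along the plate's -x edge, 3 mm above the bench; same axes as plate_mid, 105 mm from it. The tray is 60 mm along x and 132 mm along y inside, walls 22 mm above its floor, level with the plate's top.
- chip0: Reddish-brown chip of rock sample (some may be absent), 10 to 16 mm long, 8 to 10 mm high, 12 g; origin at its underside as it lies at the start (it may turn over).
- chip1: Reddish-brown chip of rock sample (some may be absent), 10 to 16 mm long, 8 to 10 mm high, 12 g; origin at its underside as it lies at the start (it may turn over).
- chip2: Reddish-brown chip of rock sample (some may be absent), 10 to 16 mm long, 8 to 10 mm high, 12 g; origin at its underside as it lies at the start (it may turn over).
- chip3: Reddish-brown chip of rock sample (some may be absent), 10 to 16 mm long, 8 to 10 mm high, 12 g; origin at its underside as it lies at the start (it may turn over).
- chip4: Reddish-brown chip of rock sample (some may be absent), 10 to 16 mm long, 8 to 10 mm high, 12 g; origin at its underside as it lies at the start (it may turn over).
- scraper_mid (a point): Scraper block; this point is at its centre, 25 mm above its sole, z up. White foot 42 mm along x, 76 mm along y, 20 mm high, flat sole; on it a blue handle 20 mm along x, 52 mm along y, 30 mm tall (its top 50 mm above the sole). A long face of the foot pushes the chips. 130 to 210 g. Starts standing on its pad.
- pad_top (a point): Centre of the top of the scraper's green pad (fixed; place and turn vary), 4 mm above the bench, 90 mm along x by 124 mm along y.
- vial: Bystander to be left alone: white screw-cap vial, 27 mm across, 58 mm tall; origin at the centre of its underside.
- dropper_bottle: Bystander to be left alone: brown dropper bottle with black bulb, 33 mm across, 100 mm tall; origin at the centre of its underside.
- blue_marker: Bystander to be left alone: blue and white marker pen lying down, 132 mm long (along y), 14 mm thick; origin under its middle.
Things that resemble listed ones, but are neither listed nor needed, are in the scene too. Leave any pink or purple look-alike of the part that bears scraper_mid alone.

How it is judged:
By the outcome, as a careful person would: the job done as asked, in the order asked, and still so for the second after the job is handed in, with the robot touching nothing.
Of cap0, cap1, cap2 only 2 to 3 are there at a start; the rules pass over those that are not, and their reading is None.
Of chip0, chip1, chip2, chip3, chip4 only 3 to 5 are there at a start; the rules pass over those that are not, and their reading is None.
At some moment in a run one of cap0, cap1, cap2, scraper may be knocked a few centimetres aside while the robot is not near it.
Once in a run the grip may slacken for a moment while it holds something.
It also fails if it takes over 210 s, if anything falls off the work surface, if the arm or the gripper's body presses on something with over 40 N, if the wrist force passes 120 N, or if a joint passes its speed limit or range.

## Working session

There is one attempt and no reset: what is moved stays moved. The work goes in short steps, Python scripts to look and compute and a tool call to move; the robot and the scene stay as the last step left them, time stands still between calls to the robot, and variables do not carry over. Pictures are saved under pics/ and viewed, at most 14 in all, crops included, and the job is handed in when it is done.

Besides the shell and the picture viewer there is one more tool, called after "Emit:" by a JSON object that holds its "method" and its "body". move_arm: Moves the arm, as the interface text tells. Its arguments: {"type":"object","properties":{"targets":{"type":"array","items":{"type":"array"}},"squeeze":{"type":"number"}},"required":["targets"]}

```bash
ls; mkdir -p pics
cat > h.py <<'E'
import numpy as np, cv2
from workcell import env
def cam(n,save=None):
    p=env.read_camera(n)
    if save: cv2.imwrite('pics/'+save+'.png',cv2.cvtColor(p['pixels'],cv2.COLOR_RGB2BGR))
    return p
def K(p):
    f=210/np.tan(np.radians(p['fovy'])/2)
    return np.array([[f,0,p['cx']],[0,f,p['cy']],[0,0,1.]])
def ray(p,uv):
    n=cv2.undistortPoints(np.array(uv,float).reshape(-1,1,2),K(p),np.array(p['dist_coeffs'],float))[:,0]
    d=np.c_[n[:,0],-n[:,1],-np.ones(len(n))]
    E=np.array(p['extrinsics']);R=E[:3,:3];t=E[:3,3]
    return -R.T@t, d@R
def at_z(p,uv,z):
    o,d=ray(p,uv); return o+d*((z-o[2])/d[:,2])[:,None]
def px(p,X):
    E=np.array(p['extrinsics']);X=np.atleast_2d(X);c=X@E[:3,:3].T+E[:3,3]
    c=c*[1,-1,-1]
    return cv2.projectPoints(c,np.zeros(3),np.zeros(3),K(p),np.array(p['dist_coeffs'],float))[0][:,0]
E
python3 - <<'E'
from h import *
np.set_printoptions(precision=4,suppress=True)
print(env.get_state())
t=cam('top','top0');s=cam('side','side0')
for p in (t,s):
    E=np.array(p['extrinsics']);print(p['fovy'],p['cx'],p['cy'],p['dist_coeffs'],-E[:3,:3].T@E[:3,3])
    for n in ['port0','port1','port2','cap0_mid','plate_mid','tray_mid','chip0','scraper_mid','pad_top']:
        print(n,[(np.round(d['centre'],3).tolist(),round(d['confidence'],2)) for d in env.landmark_of(n,p)])
E
```

```text
pics
{'clock': 0.0, 'joint_pos': array([1.1964, 0.314 , 0.045 , 1.3036, 0.    , 1.4312]), 'qvel': array([ 0.0002, -0.0001,  0.0003, -0.0003,  0.0019,  0.0005]), 'tau': array([  0.0017, -48.0622,  29.8534,   0.0192,  -0.0001,  -0.    ]), 'tcp_pos': array([0.1336, 0.5587, 0.2304]), 'orientation': array([-0.0003,  0.1171,  0.9931, -0.0009]), 'wrist_force': array([0.0409, 0.4141, 0.9298]), 'ft_torque': array([ 0.0107, -0.0138,  0.0196]), 'grip_force': 0.0, 'finger_gap': 0.0851464179091168}
45.323147208233614 290.8710662911994 211.57629399158017 [0.0015 0.     0.     0.     0.    ] [0.1682 0.1495 1.8555]
port0 [([0.612, -0.093, 0.047], 0.69), ([0.621, -0.26, 0.044], 0.67)]
port1 [([0.612, -0.093, 0.047], 0.69), ([0.621, -0.26, 0.044], 0.67)]
port2 [([0.612, -0.093, 0.047], 0.69), ([0.621, -0.26, 0.044], 0.67)]
cap0_mid [([0.454, -0.177, 0.021], 0.5)]
plate_mid [([0.559, 0.155, 0.022], 0.84)]
tray_mid [([0.457, 0.168, 0.005], 0.73)]
chip0 []
scraper_mid [([0.42, 0.001, 0.022], 0.7), ([0.416, 0.671, 0.024], 0.67), ([0.475, 0.342, 0.029], 0.57)]
pad_top [([0.463, 0.354, 0.006], 0.56), ([0.454, -0.174, 0.022], 0.26)]
53.66073847450809 278.27280430355 210.6748202175736 [-0.0989  0.      0.      0.      0.    ] [-0.1     1.1282  0.8952]
port0 [([0.614, -0.177, 0.046], 0.73), ([0.608, -0.094, 0.043], 0.62), ([0.62, -0.258, 0.046], 0.6)]
port1 [([0.614, -0.177, 0.046], 0.73), ([0.608, -0.094, 0.043], 0.62), ([0.62, -0.258, 0.046], 0.6)]
port2 [([0.614, -0.177, 0.046], 0.73), ([0.608, -0.094, 0.043], 0.62), ([0.62, -0.258, 0.046], 0.6)]
cap0_mid []
plate_mid [([0.56, 0.156, 0.023], 0.61)]
tray_mid [([0.606, -0.09, 0.043], 0.65), ([0.457, 0.159, 0.004], 0.64)]
chip0 []
scraper_mid [([0.469, 0.346, 0.028], 0.93), ([0.42, 0.677, 0.024], 0.56), ([0.414, 0.002, 0.024], 0.4)]
pad_top [([0.469, 0.355, 0.001], 0.63)]
```

View pics/top0.png

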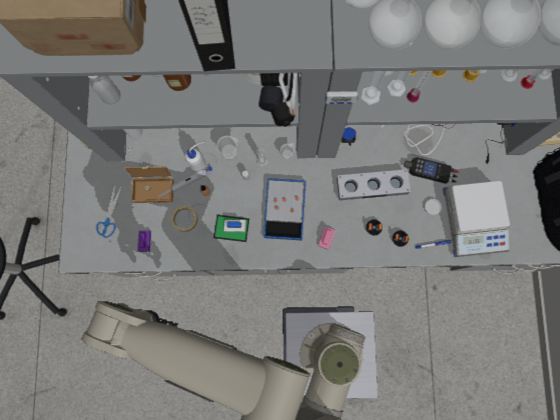

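View pics/side0.png

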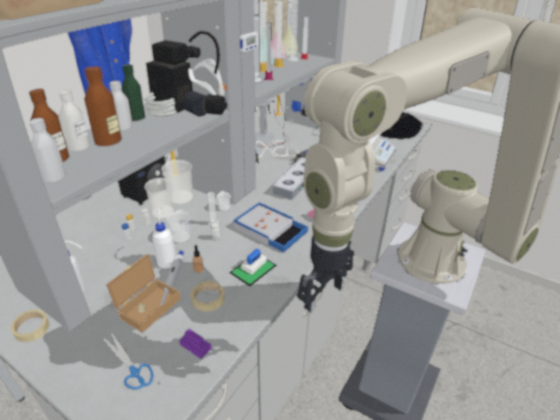

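The top picture shows two caps at (374,227) and (401,238), the optics head with ports at about (350,185), (374,184) and (397,182), and the plate at (285,208). It also shows the white/blue scraper on its green pad at (233,226). Scraper look-alikes are the pink block (327,238) and the purple one (144,241), so I choose the white/blue one. Next I'll take a close crop to check the caps and the scraper.

Run:
```python
from h import *
im=cv2.imread('pics/top0.png')
a=cv2.resize(im[160:255,325:425],None,fx=5.8,fy=5.8,interpolation=cv2.INTER_CUBIC)
b=cv2.resize(im[170:250,205:315],None,fx=7.2,fy=7.2,interpolation=cv2.INTER_CUBIC)
cv2.imwrite('pics/c_a.png',a);cv2.imwrite('pics/c_b.png',b)
```

```text
(no output)
```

View pics/c_a.png

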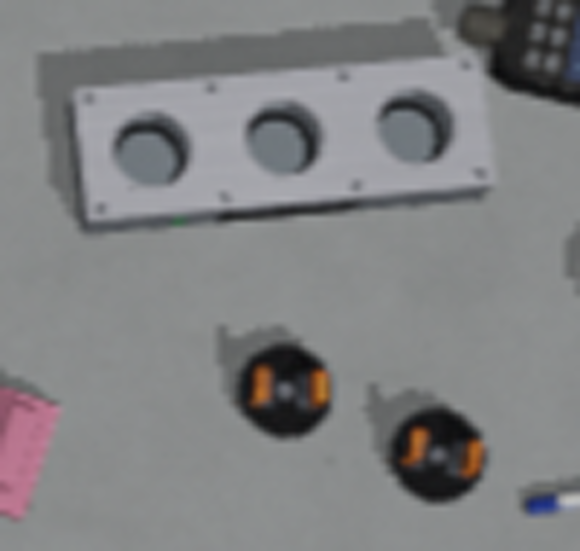

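View pics/c_b.png

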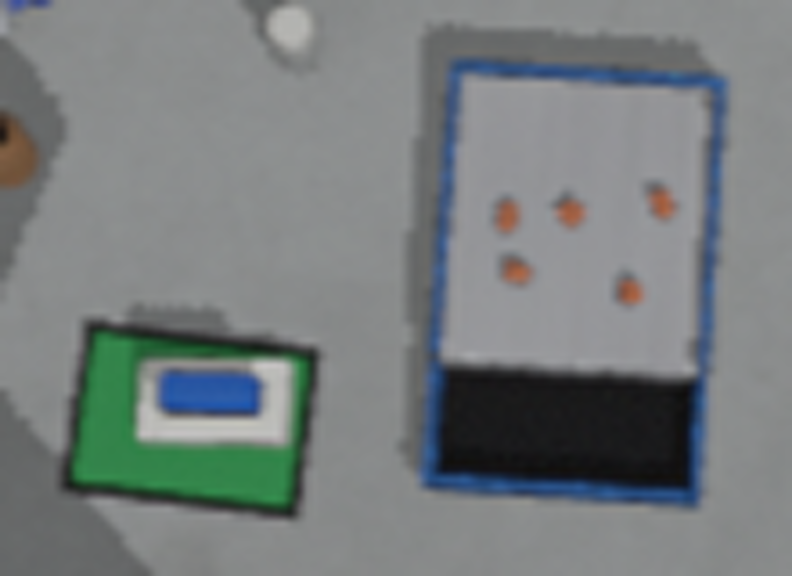

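```bash
cat > m.py <<'E'
from h import *
S=8
def up(p): return cv2.resize(p['pixels'],None,fx=S,fy=S,interpolation=cv2.INTER_CUBIC).astype(int)
def back(c): return (np.array(c)+.5)/S-.5
def blobs(mask,amin):
    n,l,st,ce=cv2.connectedComponentsWithStats(mask.astype(np.uint8))
    return [(st[i,4]/S/S,back(ce[i]),l==i) for i in range(1,n) if st[i,4]/S/S>amin]
def orange(a): return (a[...,0]>130)&(a[...,0]-a[...,2]>80)&(a[...,0]-a[...,1]>40)
def caps(p,zt=.043,zd=.015,roi=None):
    a=up(p); o=orange(a); d=(a.max(2)<75)
    m=cv2.morphologyEx((o|d).astype(np.uint8),cv2.MORPH_OPEN,np.ones((25,25)))
    out=[]
    for A,c,M in blobs(m,120):
        if not 150<A<420: continue
        t=[x for x in blobs(o&M,4)]
        if len(t)<2: continue
        t=sorted(t,key=lambda x:-x[0])[:2]
        P=at_z(p,[x[1] for x in t],zt); v=P[0]-P[1]
        if v[1]<0:v=-v
        k=cv2.findContours(M.astype(np.uint8),cv2.RETR_EXTERNAL,cv2.CHAIN_APPROX_NONE)[0][0]
        e=cv2.fitEllipse(k)
        out.append(dict(area=A,disc=at_z(p,[back(e[0])],zd)[0],tabs=P.mean(0),sep=np.linalg.norm(v),ang=np.degrees(np.arctan2(v[0],v[1])),px=c))
    return out
E
python3 - <<'E'
from m import *
np.set_printoptions(precision=4,suppress=True)
t=cam('top')
for c in caps(t): print(c)
for d in env.regions_of('cap0_mid',t): print('net',d['confidence'],np.argwhere(d['mask']).mean(0)[::-1])
a=up(t)
# ports
g=a.mean(2); print('plate/floor gray',[g[8*int(v)+4,8*int(u)+4] for u,v in [(362,184),(351,186),(374,186)]])
mask=(g<178).astype(np.uint8); mask[:, :S*340]=0
roi=np.zeros_like(mask); roi[S*160:S*205,S*335:S*415]=1
for A,c,M in blobs(mask*roi,60):
    k=cv2.findContours(M.astype(np.uint8),cv2.RETR_EXTERNAL,cv2.CHAIN_APPROX_NONE)[0][0]
    e=cv2.fitEllipse(k); print('port',A,at_z(t,[back(e[0])],.045)[0],np.array(e[1])/S)
def rect(m,z,n,zmin=100):
    for A,c,M in blobs(m,zmin):
        k=cv2.findContours(M.astype(np.uint8),cv2.RETR_EXTERNAL,cv2.CHAIN_APPROX_NONE)[0][0]
        r=cv2.minAreaRect(k); q=at_z(t,back(cv2.boxPoints(r)),z); q=q[:,:2]
        print(n,A,c,'ctr',q.mean(0),'sides',np.linalg.norm(q[1]-q[0]),np.linalg.norm(q[2]-q[1]),'ang',np.degrees(np.arctan2(*(q[1]-q[0]))))
R=np.zeros(g.shape,bool); R[S*160:S*205,S*335:S*415]=1
rect((g>178)&R,.045,'head')
R=np.zeros(g.shape,bool); R[S*210:S*245,S*212:S*252]=1
rect((a[...,1]-a[...,0]>50)&(a[...,1]-a[...,2]>30)&R,.004,'pad')
rect((g>180)&R,.024,'foot'); rect((a[...,2]-a[...,0]>90)&R,.054,'handle',30)
R=np.zeros(g.shape,bool); R[S*170:S*245,S*260:S*310]=1
rect((a.max(2)<60)&R,.003,'tray')
rect((a.min(2)>125)&(a.max(2)-a.min(2)<30)&R,.025,'plate',500)
for A,c,M in blobs((a[...,0]-a[...,2]>50)&R,2): print('chip',A,at_z(t,[c],.029)[0])
E
```

```text
net 0.5 [373.7157 226.7563]
plate/floor gray [np.float64(168.33333333333334), np.float64(118.66666666666667), np.float64(118.66666666666667)]
port 3375.0 [ 0.6202 -0.1872  0.045 ] [51.6147 91.9796]
pad 319.578125 [227.349  230.5732] ctr [0.4638 0.3582] sides 0.07898922564100067 0.11416301745952379 ang 97.45028814179337
handle 58.359375 [233.6621 224.0788] ctr [0.47   0.3429] sides 0.01711636156151622 0.04691071616887003 ang 90.70424582294179
tray 502.765625 [283.175  228.9338] ctr [0.4571 0.1639] sides 0.056342112658074935 0.13053586363364317 ang 94.13720844727575
plate 958.828125 [289.3196 207.913 ] ctr [0.5378 0.1575] sides 0.18778729693149102 0.2835764807732059 ang -179.00039743280172
plate 1262.28125 [284.562  200.8605] ctr [0.5596 0.1566] sides 0.15123457329773202 0.13191271288693066 ang 93.9155928386265
chip 7.390625 [0.5689 0.1123 0.029 ]
chip 7.34375 [0.5648 0.1595 0.029 ]
chip 6.875 [0.5635 0.1921 0.029 ]
chip 6.0 [0.5341 0.1879 0.029 ]
chip 6.375 [0.5226 0.1294 0.029 ]
```

Run:
```python
from m import *
np.set_printoptions(precision=4,suppress=True)
t=cam('top')
a=up(t); g=a.mean(2)
q=t['pixels'].mean(2).astype(int)
print(q[216:240:1,362:388:1][::3]);print('shadow row',q[220,360:390])
R=np.zeros(g.shape,bool); R[S*165:S*203,S*335:S*412]=1
h=(g>148)&R
b=max(blobs(h,100),key=lambda x:x[0]); k,hi=cv2.findContours(b[2].astype(np.uint8),cv2.RETR_CCOMP,cv2.CHAIN_APPROX_NONE)
for kk,hh in zip(k,hi[0]):
    A=cv2.contourArea(kk)/S/S
    if hh[3]<0: 
        c=at_z(t,back(cv2.boxPoints(cv2.minAreaRect(kk))),.045)[:,:2]; print('head',A,c.mean(0),np.linalg.norm(np.diff(c,axis=0),axis=1),[np.degrees(np.arctan2(*x)) for x in np.diff(c,axis=0)])
    elif A>40:
        e=cv2.fitEllipse(kk); print('port',A,at_z(t,[back(e[0])],.045)[0],np.array(e[1])/S)
o=orange(a);R[:]=0;R[S*212:S*252,S*355:S*415]=1
for A,c,M in blobs(o&R,2): print('tab',A,c,at_z(t,[c],.043)[0])
for th in (50,65,80):
  m=cv2.morphologyEx(((o|(a.max(2)<th))&R).astype(np.uint8),cv2.MORPH_CLOSE,np.ones((25,25)))
  m=cv2.morphologyEx(m,cv2.MORPH_OPEN,np.ones((41,41)))
  for A,c,M in blobs(m,60):
    k=cv2.findContours(M.astype(np.uint8),cv2.RETR_EXTERNAL,cv2.CHAIN_APPROX_NONE)[0][0]
    e=cv2.fitEllipse(k); print(th,A,at_z(t,[back(e[0])],.016)[0],np.array(e[1])/S)
```

```text
[[123 112 130 139 140 140 138 125 128 123 112 112 129 140 142 140 139 140
  141 141 140 141 141 140 141 139]
 [118 103 101 102 102 103 104 104 102  84  64  58  57  64  83 123 139 141
  141 142 141 141 139 138 138 139]
 [121 104 104 104 103  72  32  25  30  25  21  24  25  21  16  15  20  37
   81 125 138 138 138 139 139 138]
 [140 122 107  91  56  24  35  81  99  85  47  35  35  29  41  51  55  84
  112 101 120 137 138 136 137 136]
 [140 138 120  85  44  27  46  95 102  81  51  68  77  54  60  62  58  83
  111  94 119 140 141 140 140 138]
 [139 140 141 137 105  55  28  24  23  26  24  22  25  25  27  26  26  25
   38  92 130 139 140 138 139 136]
 [138 138 138 138 137 139 136 123  92  56  38  30  31  35  34  49  87 124
  139 140 139 140 139 138 139 138]
 [138 140 141 140 139 139 139 140 141 142 141 141 140 140 141 140 139 140
  139 139 139 139 140 139 140 140]]
shadow row [138 137 119 103 101 101 102 102 101  86  60  40  28  26  26  26  35  66
 104 132 140 142 140 140 139 138 139 139 139 138]
head 1535.7734375 [ 0.6165 -0.1757] [0.2658 0.0886 0.2634] [np.float64(174.97505457929984), np.float64(-92.0951699522733), np.float64(-4.959883633206582)]
port 154.203125 [ 0.6094 -0.0895  0.045 ] [13.4906 14.6005]
port 152.15625 [ 0.6156 -0.1745  0.045 ] [13.4298 14.4665]
port 154.125 [ 0.6216 -0.2591  0.045 ] [13.4414 14.6195]
tab 9.5 [369.7198 226.1086] [ 0.4555 -0.1525  0.043 ]
tab 9.875 [379.9007 226.2004] [ 0.4545 -0.1897  0.043 ]
tab 8.21875 [396.5589 236.0473] [ 0.4171 -0.2484  0.043 ]
tab 8.375 [406.3524 238.3463] [ 0.4081 -0.2836  0.043 ]
50 129.0 [ 0.4586 -0.1654  0.016 ] [11.3521 15.2256]
50 131.375 [ 0.4162 -0.2609  0.016 ] [11.597  15.1824]
65 188.125 [ 0.4565 -0.1707  0.016 ] [15.0265 15.7184]
65 188.375 [ 0.4137 -0.2657  0.016 ] [15.0406 15.7329]
80 199.890625 [ 0.4568 -0.1704  0.016 ] [15.4686 16.2357]
80 201.234375 [ 0.4138 -0.2656  0.016 ] [15.5183 16.2929]
```

```bash
cat > g.py <<'E'
from h import *
from scipy.spatial.transform import Rotation as Ro
def to(pos,ang,show=True):
    """pos TCP target; ang: deg, tool y dir = (sin,cos,0) in world, tool z down"""
    s=env.get_state(); q=s['orientation']; R=Ro.from_quat([q[1],q[2],q[3],q[0]])
    a=np.radians(ang); y=np.array([np.sin(a),np.cos(a),0]); z=np.array([0,0,-1.])
    best=None
    for sg in (1,-1):
        T=Ro.from_matrix(np.c_[np.cross(y*sg,z),y*sg,z]); rv=(R.inv()*T).as_rotvec(degrees=True)/10
        if best is None or np.linalg.norm(rv)<np.linalg.norm(best): best=rv
    d=R.inv().apply(np.array(pos)-s['tcp_pos'])*1000
    print('shift',np.round(d,1),'turn',np.round(best,2),'| tcp',np.round(s['tcp_pos'],4),'gap',round(s['finger_gap'],4),'grip',round(float(s['grip_force']),1),'F',np.round(s['wrist_force'],1),'t',round(s['clock'],2))
    return d,best
E
python3 -c "
from g import *
to([.456,-.171,.12],1.5)"
```

```text
shift [-483.3 -635.3  111.2] turn [ 0.  -0.  -1.2] | tcp [0.1338 0.5593 0.2313] gap 0.0854 grip 0.0 F [-0.1  0.4 -0.1] t 1.15
```

Emit:
{"method": "move_arm", "body": {"targets": [[[-36, -48, 0], [0, 0, 0], -0.3], [[-72, -96, 0], [0, 0, 0], -0.3], [[-108, -144, 0], [0, 0, 0], -0.3], [[-144, -192, 0], [0, 0, 0], -0.3], [[-180, -240, 0], [0, 0, 0], -0.3]], "squeeze": 40}}

```text
clock: 1.78
tcp_pos: [0.2535, 0.2824, 0.2315]
orientation: [0.001, 0.117, 0.993, 0.0]
wrist_force: [1.7, 0.4, 1.1]
finger_gap: 0.0553
grip_force: 0.0
```

Emit:
{"method": "move_arm", "body": {"targets": [[[-36, -48, 0], [0, 0, 0], -0.3], [[-72, -96, 0], [0, 0, 0], -0.3], [[-108, -144, 0], [0, 0, 0], -0.3], [[-144, -192, 0], [0, 0, 0], -0.3], [[-180, -240, 0], [0, 0, 0], -0.3]]}}

```text
clock: 2.4
tcp_pos: [0.3728, 0.0066, 0.2317]
orientation: [0.001, 0.117, 0.993, 0.0]
wrist_force: [1.4, 0.2, -0.3]
finger_gap: 0.0557
grip_force: 0.0
```

Emit:
{"method": "move_arm", "body": {"targets": [[[-40, -50, 10], [0, 0, -0.4], -0.3], [[-80, -100, 40], [0, 0, -0.8], -0.3], [[-123, -155, 80], [0, 0, -1.2], -0.3], [[-123, -155, 110], [0, 0, -1.2], -0.3], [[-123, -155, 110], [0, 0, -1.2], -0.3]]}}

```text
clock: 3.02
tcp_pos: [0.454, -0.1711, 0.1181]
orientation: [-0.003, 0.014, 1.0, 0.002]
wrist_force: [-1.1, 1.3, -0.4]
finger_gap: 0.0558
grip_force: 0.0
```

```bash
python3 -c "
from g import *
to([.456,-.171,.02],1.5)
p=cam('side'); im=cv2.cvtColor(p['pixels'],cv2.COLOR_RGB2BGR)
u=px(p,[.456,-.171,.03])[0].astype(int);print(u)
c=im[u[1]-60:u[1]+50,u[0]-70:u[0]+70]; cv2.imwrite('pics/s1.png',cv2.resize(c,None,fx=5,fy=5,interpolation=cv2.INTER_CUBIC))
"
```

```text
shift [-2.6 -0.2 98.1] turn [ 0.02 -0.03 -0.01] | tcp [ 0.454  -0.1711  0.1181] gap 0.0558 grip 0.0 F [-1.1  1.3 -0.4] t 3.02
[331 187]
```

Emit:
{"method": "move_arm", "body": {"targets": [[[-2, 0, 45], [0, 0, 0], -0.3], [[-2, 0, 80], [0, 0, 0], -0.3], [[-2, 0, 97], [0, 0, 0], -0.3], [[-2, 0, 97], [0, 0, 0], -0.3]]}}

```text
clock: 3.58
tcp_pos: [0.4575, -0.1695, 0.0249]
orientation: [-0.0, 0.012, 1.0, 0.0]
wrist_force: [-0.6, 0.1, 0.1]
finger_gap: 0.0553
grip_force: 0.0
```

Emit:
{"method": "move_arm", "body": {"targets": [[[0, 0, 0], [0, 0, 0], 0.5], [[0, 0, 0], [0, 0, 0], 0.5], [[0, 0, 0], [0, 0, 0], 0.5], [[0, 0, 0], [0, 0, 0], 0.5], [[0, 0, 0], [0, 0, 0], 0.5]]}}

```text
clock: 4.2
tcp_pos: [0.4595, -0.1712, 0.0272]
orientation: [0.002, 0.013, 1.0, -0.001]
wrist_force: [-1.7, 2.3, 11.7]
finger_gap: 0.0265
grip_force: 39.0
```

```bash
python3 -c "
from g import *
to([.6094,-.0895,.12],-4.1)
p=cam('side'); im=cv2.cvtColor(p['pixels'],cv2.COLOR_RGB2BGR)
u=px(p,[.456,-.171,.03])[0].astype(int);print(u)
c=im[u[1]-60:u[1]+50,u[0]-70:u[0]+70]; cv2.imwrite('pics/s1.png',cv2.resize(c,None,fx=5,fy=5,interpolation=cv2.INTER_CUBIC))
"
```

```text
shift [-148.2   85.3  -92.3] turn [-0.01  0.02 -0.55] | tcp [ 0.4595 -0.1712  0.0272] gap 0.0265 grip 39.0 F [-1.7  2.3 11.7] t 4.2
[331 187]
```

View pics/s1.png

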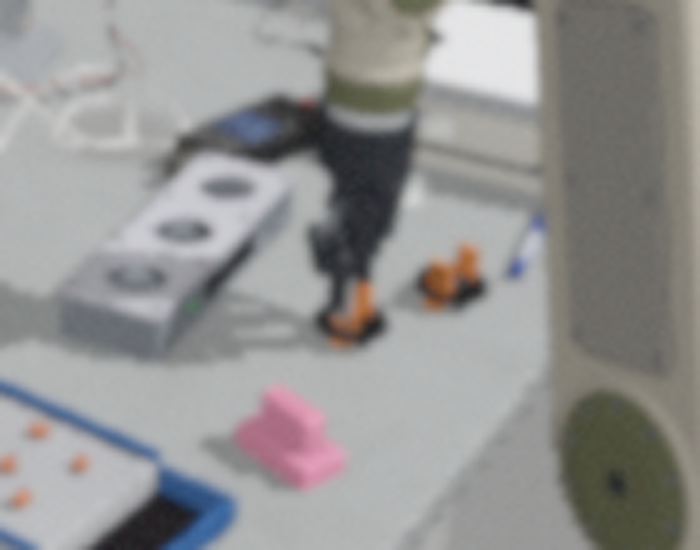

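The side crop shows the gripper's finger at the tab of cap A around (345,310). Cap B stands at (450,285), and the pink look-alike is at (290,440). I'll lift and check that the cap comes along.

Emit:
{"method": "move_arm", "body": {"targets": [[[0, 0, -20], [0, 0, 0], 0.5], [[0, 0, -50], [0, 0, 0], 0.5], [[0, 0, -90], [0, 0, 0], 0.5], [[0, 0, -90], [0, 0, 0], 0.5]]}}

```text
clock: 4.75
tcp_pos: [0.4606, -0.1721, 0.1186]
orientation: [0.004, 0.013, 1.0, -0.002]
wrist_force: [1.0, 0.9, -0.9]
finger_gap: 0.0262
grip_force: 41.1
```

```bash
python3 -c "
from g import *
to([.6094,-.0895,.12],-4.1)
p=cam('side'); im=cv2.cvtColor(p['pixels'],cv2.COLOR_RGB2BGR)
u=px(p,[.456,-.171,.1])[0].astype(int);print(u)
c=im[u[1]-40:u[1]+60,u[0]-60:u[0]+60]; cv2.imwrite('pics/s2.png',cv2.resize(c,None,fx=6,fy=6,interpolation=cv2.INTER_CUBIC))
"
```

```text
shift [-146.7   86.3   -0.6] turn [-0.02  0.04 -0.55] | tcp [ 0.4606 -0.1721  0.1186] gap 0.0262 grip 41.1 F [ 1.   0.9 -0.9] t 4.75
[332 172]
```

View pics/s2.png

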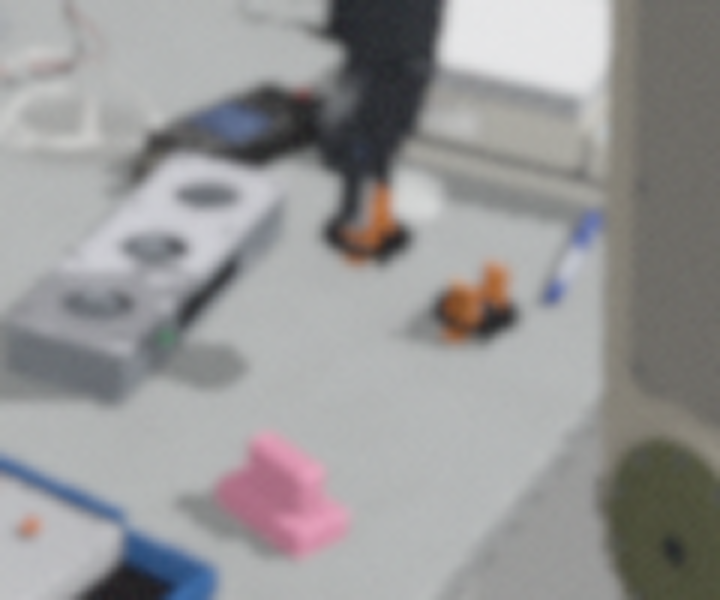

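Emit:
{"method": "move_arm", "body": {"targets": [[[-50, 29, 0], [0, 0, 0], 0.5], [[-100, 58, 0], [0, 0, 0], 0.5], [[-149, 86, 0], [0, 0, 0], 0.5], [[-149, 86, 30], [0, 0, 0], 0.5], [[-149, 86, 30], [0, 0, 0], 0.5]]}}

```text
clock: 5.42
tcp_pos: [0.6063, -0.0872, 0.0807]
orientation: [-0.004, 0.012, 1.0, 0.001]
wrist_force: [-1.3, 0.1, -0.8]
finger_gap: 0.0262
grip_force: 43.4
```

```bash
cat > v.py <<'E'
import sys
from g import *
x,y,z=map(float,sys.argv[2:5])
to([x,y,z],-4.1)
p=cam('side'); t=cam('top')
out=[]
for q,h in ((p,50),(t,50)):
    u=px(q,[x,y,.05])[0]; im=cv2.cvtColor(q['pixels'],cv2.COLOR_RGB2BGR)
    M=np.float32([[8,0,200-8*u[0]],[0,8,300-8*u[1]]])
    o=cv2.warpAffine(im,M,(400,600),flags=cv2.INTER_CUBIC)
    out.append((o,M))
def ring(o,M,q,X,r,col):
    a=np.linspace(0,2*np.pi,60); P=np.c_[X[0]+r*np.cos(a),X[1]+r*np.sin(a),np.full(60,X[2])]
    w=px(q,P)@M[:,:2].T+M[:,2]; cv2.polylines(o,[np.round(w).astype(np.int32)],True,col,1)
for (o,M),q in zip(out,(p,t)):
    for P in ([.6094,-.0895,.045],[.6156,-.1745,.045],[.6216,-.2591,.045]): ring(o,M,q,P,.025,(0,255,0))
cv2.imwrite('pics/%s.png'%sys.argv[1],np.hstack([o for o,_ in out]))
E
python3 v.py v1 .612 -.0895 .085
```

```text
shift [-5.8 -2.2 -4.4] turn [ 0.01 -0.04 -0.55] | tcp [ 0.6063 -0.0872  0.0807] gap 0.0262 grip 43.4 F [-1.3  0.1 -0.8] t 5.42
```

View pics/v1.png

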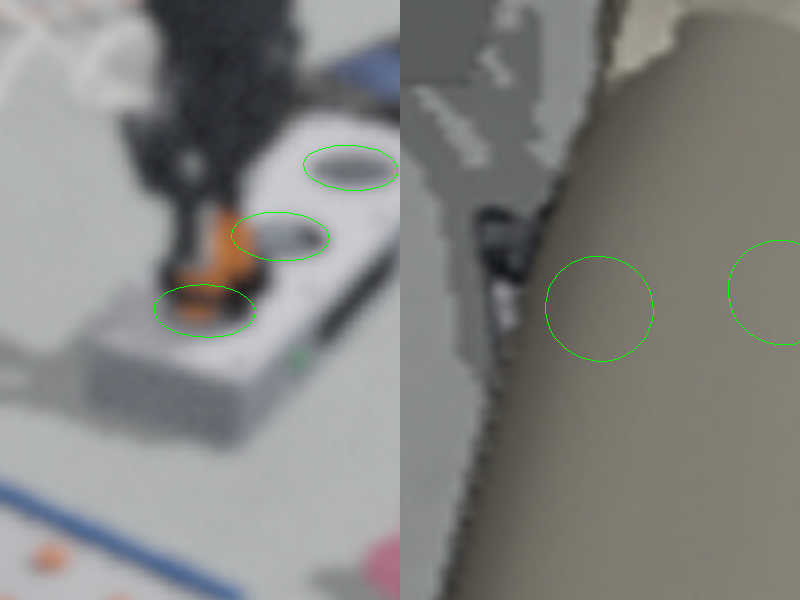

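The side crop shows cap A held just above port0 at (205,310), with my port rings on the holes to about 2 mm. In the top crop the arm hides the ports. I'll correct the position and let it settle.

Emit:
{"method": "move_arm", "body": {"targets": [[[-5, -2, 0], [0, 0, 0], 0.5], [[-5, -2, 0], [0, 0, 0], 0.5], [[-5, -2, 0], [0, 0, 0], 0.5], [[-5, -2, 0], [0, 0, 0], 0.5]]}}

```text
clock: 6.02
tcp_pos: [0.6138, -0.0908, 0.0846]
orientation: [0.0, 0.013, 1.0, 0.0]
wrist_force: [0.3, 0.9, -0.8]
finger_gap: 0.0259
grip_force: 43.4
```

```bash
python3 -c "
from g import *
for i in range(5):
    to([.612,-.0895,.085],1.5); cam('side')
"
```

```text
shift [ 1.9  1.3 -0.4] turn [0. 0. 0.] | tcp [ 0.6138 -0.0908  0.0846] gap 0.0259 grip 43.4 F [ 0.3  0.9 -0.8] t 6.03
shift [ 1.9  1.2 -0.5] turn [0. 0. 0.] | tcp [ 0.6139 -0.0908  0.0845] gap 0.0262 grip 43.4 F [-0.3 -0.6 -0.5] t 6.08
shift [ 1.8  1.1 -0.6] turn [0. 0. 0.] | tcp [ 0.6138 -0.0907  0.0844] gap 0.0259 grip 43.4 F [ 0.3  0.1 -1.2] t 6.12
shift [ 1.9  1.1 -0.6] turn [0. 0. 0.] | tcp [ 0.6138 -0.0907  0.0844] gap 0.026 grip 43.4 F [-0.2  0.9 -0.6] t 6.17
shift [ 1.9  1.1 -0.7] turn [0. 0. 0.] | tcp [ 0.6138 -0.0906  0.0843] gap 0.0258 grip 43.4 F [-0.6 -0.1 -0.3] t 6.22
```

Emit:
{"method": "move_arm", "body": {"targets": [[[2, 1, 0], [0, 0, 0], 0.5], [[2, 1, 6], [0, 0, 0], 0.5], [[2, 1, 12], [0, 0, 0], 0.5], [[2, 1, 16], [0, 0, 0], 0.5], [[2, 1, 16], [0, 0, 0], 0.5]]}}

```text
clock: 6.9
tcp_pos: [0.612, -0.0897, 0.0678]
orientation: [-0.0, 0.013, 1.0, 0.0]
wrist_force: [0.7, -0.4, -0.7]
finger_gap: 0.0263
grip_force: 43.3
```

```bash
python3 -c "
from g import *
for i in range(3):
    to([.612,-.0895,.06],1.5); print(env.get_state()['ft_torque']);cam('side')
"
```

```text
shift [-0.   0.2  7.8] turn [ 0. -0.  0.] | tcp [ 0.612  -0.0897  0.0678] gap 0.0263 grip 43.3 F [ 0.7 -0.4 -0.7] t 6.9
[-0.09819081 -0.20093565  0.04636019]
shift [-0.   0.2  8. ] turn [ 0. -0.  0.] | tcp [ 0.612  -0.0897  0.068 ] gap 0.0262 grip 43.3 F [ 0.2 -0.7 -0.4] t 6.95
[-0.1165588  -0.20851061 -0.00202238]
shift [-0.   0.1  8.2] turn [ 0. -0.  0.] | tcp [ 0.612  -0.0896  0.0682] gap 0.0259 grip 43.3 F [ 0.6  0.2 -1.2] t 7.0
[-0.07670652 -0.14839704  0.06594674]
```

Emit:
{"method": "move_arm", "body": {"targets": [[[0, 0, 3], [0, 0, 0], 0.5], [[0, 0, 6], [0, 0, 0], 0.5], [[0, 0, 9], [0, 0, 0], 0.5], [[0, 0, 10], [0, 0, 0], 0.5], [[0, 0, 10], [0, 0, 0], 0.5]]}}

```text
clock: 7.68
tcp_pos: [0.6121, -0.0896, 0.0598]
orientation: [0.001, 0.013, 1.0, -0.0]
wrist_force: [-2.9, 0.4, 9.5]
finger_gap: 0.0261
grip_force: 45.3
```

```bash
python3 -c "
from g import *
for i in range(2):
    to([.612,-.0895,.06],1.5); print(env.get_state()['ft_torque']);cam('side')
"
```

```text
shift [ 0.1  0.1 -0.2] turn [-0.    0.01  0.01] | tcp [ 0.6121 -0.0896  0.0598] gap 0.0261 grip 45.3 F [-2.9  0.4  9.5] t 7.67
[0.05786392 0.57322446 0.04994038]
shift [ 0.1  0.1 -0.2] turn [-0.    0.01  0.01] | tcp [ 0.6121 -0.0896  0.0598] gap 0.0256 grip 45.3 F [-2.7  2.2  8.3] t 7.72
[0.01564777 0.55191852 0.0064829 ]
```

Emit:
{"method": "move_arm", "body": {"targets": [[[0, 0, 3], [0, 0, 0], 0.5], [[0, 0, 4], [0, 0, 0], 0.5], [[0, 0, 5], [0, 0, 0], 0.1], [[0, 0, 7], [0, 0, 0], -0.1], [[0, 0, 7], [0, 0, 0], -0.25]]}}

```text
clock: 8.4
tcp_pos: [0.6114, -0.0894, 0.0506]
orientation: [-0.001, 0.013, 1.0, 0.0]
wrist_force: [-0.5, 0.4, 0.1]
finger_gap: 0.0532
grip_force: 0.0
```

Emit:
{"method": "move_arm", "body": {"targets": [[[0, 0, 0], [0, 0, 0], -0.3], [[0, 0, -20], [0, 0, 0], -0.3], [[0, 0, -50], [0, 0, 0], -0.3], [[0, 0, -90], [0, 0, 0], -0.3], [[0, 0, -90], [0, 0, 0], -0.3]]}}

```text
clock: 9.02
tcp_pos: [0.6142, -0.0902, 0.1447]
orientation: [0.003, 0.013, 1.0, -0.001]
wrist_force: [-0.8, 0.4, -0.1]
finger_gap: 0.0552
grip_force: 0.0
```

Emit:
{"method": "move_arm", "body": {"targets": [[[40, -20, 0], [0, 0, 0], -0.3], [[80, -40, 0], [0, 0, 0], -0.3], [[120, -60, 0], [0, 0, 0], -0.3], [[160, -80, 0], [0, 0, 0], -0.3], [[190, -80, 0], [0, 0, 0], -0.3]]}}

```text
clock: 9.65
tcp_pos: [0.4179, -0.1653, 0.1402]
orientation: [-0.001, 0.014, 1.0, 0.0]
wrist_force: [-0.1, -0.4, 0.5]
finger_gap: 0.0557
grip_force: 0.0
```

```bash
cat > w.py <<'E'
from m import *
def tabs(p):
    a=up(p); o=orange(a); R=np.zeros(o.shape,bool); R[S*150:S*275,S*325:S*450]=1
    return [(round(A,1),c) for A,c,M in blobs(o&R,2)]
E
python3 - <<'E'
from w import *
from g import to
np.set_printoptions(precision=4,suppress=True)
to([.412,-.266,.15],14.3)
t=cam('top','t2'); s=cam('side','s3')
for A,c in tabs(t): print(A,c,at_z(t,[c],.043)[0],at_z(t,[c],.075)[0])
im=cv2.imread('pics/t2.png')[155:255,325:425]; u=px(s,[.58,-.13,.05])[0].astype(int)
i2=cv2.imread('pics/s3.png')[u[1]-50:u[1]+50,u[0]-50:u[0]+50]
cv2.imwrite('pics/v2.png',cv2.resize(np.hstack([im,i2]),None,fx=4,fy=4,interpolation=cv2.INTER_CUBIC))
E
```

```text
shift [   3.1 -100.8   -9.9] turn [ 0.   -0.01  1.27] | tcp [ 0.4179 -0.1653  0.1402] gap 0.0557 grip 0.0 F [-0.1 -0.4  0.5] t 9.65
3.1 [356.2663 182.4762] [ 0.6203 -0.1104  0.043 ] [ 0.6123 -0.1058  0.075 ]
```

View pics/v2.png

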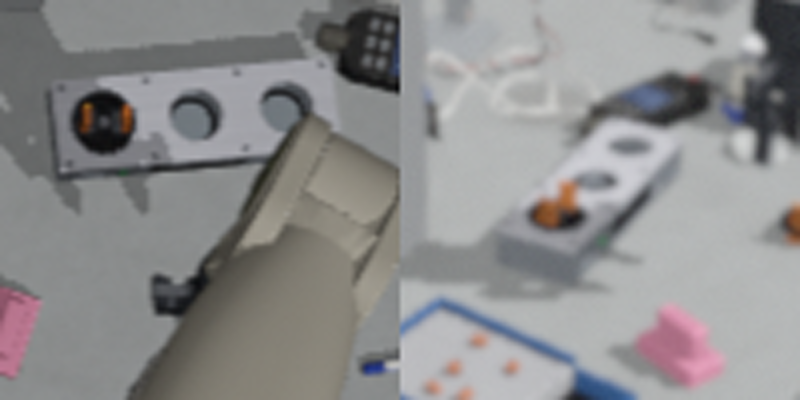

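Cap A sits flat in port0 at (103,120) in the left crop, with its tabs sprung apart by about 37 mm between centres. Next is cap B; I'll check in the side view that it hasn't been knocked.

Run:
```python
from w import *
from g import to
np.set_printoptions(precision=4,suppress=True)
s=cam('side'); 
class P(dict): pass
s0=dict(s); s0['pixels']=cv2.cvtColor(cv2.imread('pics/side0.png'),cv2.COLOR_BGR2RGB)
for q in (s0,s):
    a=up(q);o=orange(a);R=np.zeros(o.shape,bool);R[S*130:S*210,S*300:S*400]=1
    for A,c,M in blobs(o&R,2): print(round(A,1),c,at_z(q,[c],.03)[0])
    print()
to([.4133,-.266,.12],14.3)
```

```text
30.1 [351.3739 180.7788] [ 0.4099 -0.2641  0.03  ]

shift [   2.2 -101.7   20.4] turn [ 0.01 -0.01  1.28] | tcp [ 0.4183 -0.1644  0.1405] gap 0.0557 grip 0.0 F [-0.7 -0.5 -0.5] t 9.8
```

Run:
```python
from w import *
np.set_printoptions(precision=4,suppress=True)
s=cam('side','s4'); print(px(s,[.58,-.13,.05]),px(s,[.412,-.266,.03]),px(s,[.418,-.165,.14]))
a=up(s)
for A,c,M in blobs(orange(a),3):
    if c[0]>200 and c[1]<300: print(round(A,1),c,at_z(s,[c],.03)[0],at_z(s,[c],.065)[0])
for d in env.landmark_of('cap0_mid',s): print(d)
```

```text
[[299.0739 178.3707]] [[351.0969 180.427 ]] [[342.0885 166.2961]]
15.4 [304.2593  56.122 ] [ 1.5166 -1.8402  0.03  ] [ 1.4512 -1.7201  0.065 ]
15.5 [290.2622 176.7587] [ 0.6325 -0.1506  0.03  ] [ 0.6029 -0.0988  0.065 ]
29.7 [351.4426 180.7557] [ 0.4097 -0.2644  0.03  ] [ 0.3891 -0.2081  0.065 ]
10.3 [286.054  180.4759] [ 0.6314 -0.1156  0.03  ] [ 0.6018 -0.0653  0.065 ]
{'centre': [0.6092, -0.0912, 0.0561], 'confidence': 0.6}
```

Emit:
{"method": "move_arm", "body": {"targets": [[[1, -30, 0], [0, 0, 0.4], -0.3], [[2, -66, 0], [0, 0, 0.9], -0.3], [[2, -102, 10], [0, 0, 1.28], -0.3], [[2, -102, 50], [0, 0, 1.28], -0.3], [[2, -102, 50], [0, 0, 1.28], -0.3]]}}

```text
clock: 10.52
tcp_pos: [0.4141, -0.2652, 0.0884]
orientation: [-0.003, 0.124, 0.992, 0.002]
wrist_force: [-0.4, 0.9, 0.2]
finger_gap: 0.0557
grip_force: 0.0
```

Run:
```python
from g import *
for i in range(2): cam('side'); to([.4134,-.266,.024],14.3)
```

```text
shift [ 1.2 -0.8 66.1] turn [ 0.01 -0.02  0.01] | tcp [ 0.4149 -0.2657  0.09  ] gap 0.0554 grip 0.0 F [0.9 1.2 0.6] t 10.57
shift [ 2.2 -0.4 67.3] turn [ 0.   -0.01  0.01] | tcp [ 0.4157 -0.2662  0.0913] gap 0.0554 grip 0.0 F [-0.7 -0.3 -0.3] t 10.62
```

Emit:
{"method": "move_arm", "body": {"targets": [[[2, 0, 35], [0, 0, 0], -0.3], [[2, 0, 66], [0, 0, 0], -0.3], [[2, 0, 66], [0, 0, 0], -0.3], [[2, 0, 66], [0, 0, 0], -0.3]]}}

```text
clock: 11.12
tcp_pos: [0.4147, -0.2668, 0.027]
orientation: [0.001, 0.124, 0.992, -0.001]
wrist_force: [-0.1, -0.1, 0.1]
finger_gap: 0.0555
grip_force: 0.0
```

Emit:
{"method": "move_arm", "body": {"targets": [[[0, 0, 0], [0, 0, 0], 0.5], [[0, 0, 0], [0, 0, 0], 0.5], [[0, 0, 0], [0, 0, 0], 0.5], [[0, 0, 0], [0, 0, 0], 0.5], [[0, 0, 0], [0, 0, 0], 0.5]]}}

```text
clock: 11.75
tcp_pos: [0.4149, -0.2675, 0.0278]
orientation: [0.002, 0.124, 0.992, -0.001]
wrist_force: [-1.7, 1.6, 11.9]
finger_gap: 0.0268
grip_force: 38.9
```

Run:
```python
from g import *
for i in range(2): cam('side'); to([.6216,-.2591,.12],14.3)
```

```text
shift [-198.6   58.8  -91.5] turn [-0.01  0.02  0.01] | tcp [ 0.415  -0.2675  0.0278] gap 0.0264 grip 38.9 F [-0.8  1.  10.6] t 11.8
shift [-198.6   58.8  -91.5] turn [-0.01  0.02  0.01] | tcp [ 0.415  -0.2675  0.0278] gap 0.0263 grip 38.9 F [-0.9  1.4 11.7] t 11.85
```

Emit:
{"method": "move_arm", "body": {"targets": [[[0, 0, -30], [0, 0, 0], 0.5], [[0, 0, -65], [0, 0, 0], 0.5], [[-60, 18, -70], [0, 0, 0], 0.5], [[-120, 36, -70], [0, 0, 0], 0.5], [[-175, 52, -70], [0, 0, 0], 0.5]]}}

```text
clock: 12.48
tcp_pos: [0.5982, -0.259, 0.0966]
orientation: [0.001, 0.124, 0.992, -0.0]
wrist_force: [-0.0, -1.0, 0.4]
finger_gap: 0.0263
grip_force: 41.4
```

Emit:
{"method": "move_arm", "body": {"targets": [[[-25, 7, 0], [0, 0, 0], 0.5], [[-25, 7, 0], [0, 0, 0], 0.5], [[-25, 7, 0], [0, 0, 0], 0.5], [[-25, 7, 0], [0, 0, 0], 0.5]]}}

```text
clock: 12.98
tcp_pos: [0.6205, -0.2584, 0.0956]
orientation: [-0.0, 0.125, 0.992, 0.0]
wrist_force: [-0.3, -0.3, -1.7]
finger_gap: 0.0265
grip_force: 41.4
```

Run:
```python
from g import *
from w import *
np.set_printoptions(precision=4,suppress=True)
for i in range(3): s=cam('side'); to([.6232,-.2595,.068],14.3)
a=up(s)
for A,c,M in blobs(orange(a),3):
    if c[0]>200 and 100<c[1]<300: print(round(A,1),c,at_z(s,[c],.09)[0])
```

```text
shift [-2.7 -0.3 27.7] turn [ 0. -0. -0.] | tcp [ 0.6207 -0.2585  0.0957] gap 0.0261 grip 41.4 F [ 0.6  0.5 -0.9] t 13.03
shift [-2.5 -0.3 27.8] turn [ 0. -0. -0.] | tcp [ 0.6208 -0.2586  0.0958] gap 0.0259 grip 41.4 F [-0.3  0.4 -1.3] t 13.07
shift [-2.3 -0.4 27.8] turn [ 0.  0. -0.] | tcp [ 0.6211 -0.2585  0.0958] gap 0.0256 grip 41.4 F [ 0.2  0.3 -0.2] t 13.12
20.2 [308.4946 152.8783] [ 0.6204 -0.2759  0.09  ]
28.1 [288.4204 178.3007] [ 0.5816 -0.0481  0.09  ]
```

Emit:
{"method": "move_arm", "body": {"targets": [[[-2, 0, 8], [0, 0, 0], 0.5], [[-2, 0, 16], [0, 0, 0], 0.5], [[-2, 0, 22], [0, 0, 0], 0.5], [[-2, 0, 27], [0, 0, 0], 0.5], [[-2, 0, 27], [0, 0, 0], 0.5]]}}

```text
clock: 13.75
tcp_pos: [0.6239, -0.2591, 0.0677]
orientation: [0.0, 0.124, 0.992, -0.0]
wrist_force: [1.7, -2.5, -1.6]
finger_gap: 0.0264
grip_force: 41.1
```

Run:
```python
from g import *
for i in range(2): s=cam('side'); to([.6232,-.2595,.06],14.3)
```

```text
shift [ 0.6 -0.6  8. ] turn [-0.  0.  0.] | tcp [ 0.6239 -0.2591  0.068 ] gap 0.0262 grip 41.1 F [ 1.3 -1.1 -1.5] t 13.8
shift [ 0.6 -0.6  8.2] turn [-0.  0.  0.] | tcp [ 0.6239 -0.259   0.0682] gap 0.0259 grip 41.1 F [ 0.2 -2.6 -2.1] t 13.85
```

Emit:
{"method": "move_arm", "body": {"targets": [[[0.5, -0.5, 3], [0, 0, 0], 0.5], [[0.5, -0.5, 6], [0, 0, 0], 0.5], [[0.5, -0.5, 9], [0, 0, 0], 0.5], [[0.5, -0.5, 10], [0, 0, 0], 0.5], [[0.5, -0.5, 10], [0, 0, 0], 0.5]]}}

```text
clock: 14.48
tcp_pos: [0.6236, -0.2595, 0.0605]
orientation: [0.001, 0.124, 0.992, -0.001]
wrist_force: [-1.0, -0.8, 10.9]
finger_gap: 0.0263
grip_force: 43.5
```

Run:
```python
from g import *
for i in range(2): s=cam('side'); to([.6232,-.2595,.06],14.3)
```

```text
shift [ 0.4 -0.1  0.4] turn [-0.    0.01  0.  ] | tcp [ 0.6236 -0.2595  0.0604] gap 0.0262 grip 43.5 F [-1.6 -1.  10.2] t 14.53
shift [ 0.3 -0.1  0.4] turn [-0.    0.01  0.  ] | tcp [ 0.6235 -0.2595  0.0604] gap 0.0259 grip 43.5 F [-2.3 -0.4 10.7] t 14.57
```

Emit:
{"method": "move_arm", "body": {"targets": [[[0, 0, 3], [0, 0, 0], 0.5], [[0, 0, 4], [0, 0, 0], 0.5], [[0, 0, 5], [0, 0, 0], 0.1], [[0, 0, 7], [0, 0, 0], -0.1], [[0, 0, 7], [0, 0, 0], -0.25]]}}

```text
clock: 15.2
tcp_pos: [0.6223, -0.2583, 0.0503]
orientation: [-0.001, 0.124, 0.992, 0.001]
wrist_force: [-0.4, 0.2, -0.3]
finger_gap: 0.0533
grip_force: 0.0
```

Emit:
{"method": "move_arm", "body": {"targets": [[[0, 0, 0], [0, 0, 0], -0.3], [[0, 0, -20], [0, 0, 0], -0.3], [[0, 0, -60], [0, 0, 0], -0.3], [[0, 0, -110], [0, 0, 0], -0.3], [[30, 20, -140], [0, 0, 0], -0.3]]}}

```text
clock: 15.82
tcp_pos: [0.6005, -0.2339, 0.1932]
orientation: [0.002, 0.125, 0.992, -0.001]
wrist_force: [-0.3, 1.3, 0.1]
finger_gap: 0.0557
grip_force: 0.0
```

Emit:
{"method": "move_arm", "body": {"targets": [[[44, 40, 0], [0, 0, 0], -0.3], [[88, 80, 0], [0, 0, 0], -0.3], [[132, 120, 0], [0, 0, 0], -0.3], [[176, 160, 0], [0, 0, 0], -0.3], [[220, 200, 0], [0, 0, 0], -0.3]]}}

```text
clock: 16.45
tcp_pos: [0.4336, 0.0171, 0.1911]
orientation: [-0.0, 0.124, 0.992, 0.0]
wrist_force: [0.5, 1.1, 0.7]
finger_gap: 0.0553
grip_force: 0.0
```

Emit:
{"method": "move_arm", "body": {"targets": [[[0, 50, 0], [0, 0, 0], -0.6], [[0, 100, 0], [0, 0, 0], -0.6], [[0, 150, 0], [0, 0, 0], -0.6], [[0, 200, 0], [0, 0, 0], -0.6], [[0, 200, 0], [0, 0, 0], -0.6]]}}

```text
clock: 17.08
tcp_pos: [0.4845, 0.2123, 0.1907]
orientation: [-0.0, 0.122, 0.993, 0.0]
wrist_force: [0.0, 0.0, 0.4]
finger_gap: 0.0679
grip_force: 0.0
```

Run:
```python
from w import *
from g import to
np.set_printoptions(precision=4,suppress=True)
to([.47,.343,.15],4)
t=cam('top','t3'); s=cam('side','s5')
for A,c in tabs(t): print(A,c,at_z(t,[c],.072)[0])
u=px(s,[.58,-.17,.05])[0].astype(int)
im=cv2.imread('pics/t3.png')[155:255,215:415]
i2=cv2.imread('pics/s5.png')[u[1]-50:u[1]+50,u[0]-50:u[0]+50]
cv2.imwrite('pics/v3.png',np.hstack([cv2.resize(i,None,fx=f,fy=f,interpolation=cv2.INTER_CUBIC) for i,f in ((im,2.6),(i2,2.6))]))
```

```text
shift [ 45.6 123.3  40.8] turn [ 0. -0. -1.] | tcp [0.4845 0.2123 0.1907] gap 0.0679 grip 0.0 F [0.  0.  0.4] t 17.07
7.4 [392.5227 178.0422] [ 0.6274 -0.2398  0.072 ]
6.8 [402.2921 180.3257] [ 0.6182 -0.275   0.072 ]
6.0 [346.3109 183.5969] [ 0.6095 -0.0697  0.072 ]
5.8 [356.255  183.8656] [ 0.6078 -0.106   0.072 ]
```

View pics/v3.png

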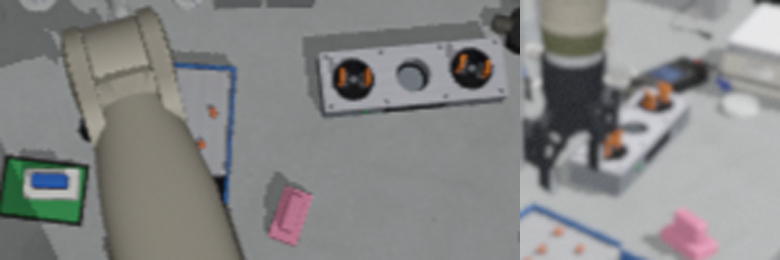

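Both caps sit flat in ports 0 and 2, with tabs sprung out to about 36.4 mm between centres in the top measurement. The scraper is still on its pad at (50,180) in the left crop. I'll measure it next.

```bash
cat > sc.py <<'E'
from m import *
def scraper(t,z0=.004,box=(205,255,205,255)):
    a=up(t); R=np.zeros(a.shape[:2],bool); r0,r1,c0,c1=box; R[S*r0:S*r1,S*c0:S*c1]=1
    hm=(a[...,2]-a[...,0]>70)&(a[...,2]>110)&R; fm=(a.min(2)>145)&(a.max(2)-a.min(2)<45)&R
    for n,m,z in (('handle',hm,z0+.05),('foot',hm|fm,z0+.02)):
        m=cv2.morphologyEx(m.astype(np.uint8),cv2.MORPH_OPEN,np.ones((9,9)))
        for A,c,M in blobs(m,30):
            k=cv2.findContours(M.astype(np.uint8),cv2.RETR_EXTERNAL,cv2.CHAIN_APPROX_NONE)[0][0]
            q=at_z(t,back(cv2.boxPoints(cv2.minAreaRect(k))),z)[:,:2]
            e=[q[1]-q[0],q[2]-q[1]]; L=max(e,key=np.linalg.norm); L=L*np.sign(L[1])
            print(n,round(A),c,q.mean(0),[round(np.linalg.norm(x)*1000,1) for x in e],'yang',np.degrees(np.arctan2(*L)))
E
python3 - <<'E'
from sc import *
from g import to
np.set_printoptions(precision=4,suppress=True)
t=cam('top'); scraper(t)
print(env.get_state()['joint_pos'])
to([.47,.343,.12],-86); to([.47,.343,.12],93)
E
```

```text
handle 65 [233.6306 224.06  ] [0.4702 0.343 ] [np.float64(18.5), np.float64(48.7)] yang 2.3503384751298335
foot 102 [236.0578 227.0342] [0.4708 0.3435] [np.float64(42.1), np.float64(76.9)] yang 1.660883608597204
foot 65 [233.6306 224.06  ] [0.4752 0.3462] [np.float64(18.8), np.float64(49.5)] yang 2.3503384751297265
[ 0.2556  0.2372 -0.1562  1.1788 -0.0002  0.5043]
shift [ 46.1 126.6  70.8] turn [-0.01 -0.    7.98] | tcp [0.4836 0.209  0.1909] gap 0.0682 grip 0.0 F [ 1.2 -0.6 -0.1] t 17.23
shift [ 46.1 126.6  70.8] turn [-0.01 -0.    7.88] | tcp [0.4836 0.209  0.1909] gap 0.0682 grip 0.0 F [ 1.2 -0.6 -0.1] t 17.23
```

Emit:
{"method": "move_arm", "body": {"targets": [[[9, 25, 0], [0, 0, 1], -0.3], [[18, 50, 0], [0, 0, 2], -0.3], [[27, 75, 0], [0, 0, 3], -0.3], [[36, 100, 0], [0, 0, 4], -0.3], [[46, 127, 0], [0, 0, 5], -0.3]]}}

```text
clock: 17.85
tcp_pos: [0.4711, 0.3428, 0.1915]
orientation: [0.0, 0.535, 0.845, -0.0]
wrist_force: [0.5, -0.1, -0.5]
finger_gap: 0.0553
grip_force: 0.0
```

Emit:
{"method": "move_arm", "body": {"targets": [[[0, 0, 20], [0, 0, 1], -0.3], [[0, 0, 50], [0, 0, 2], -0.3], [[0, 0, 90], [0, 0, 2.8], -0.3], [[0, 0, 90], [0, 0, 2.8], -0.3], [[0, 0, 90], [0, 0, 2.8], -0.3]]}}

```text
clock: 18.48
tcp_pos: [0.4717, 0.3432, 0.1026]
orientation: [0.0, 0.721, 0.693, 0.0]
wrist_force: [-0.1, 0.2, -0.3]
finger_gap: 0.0555
grip_force: 0.0
```

Run:
```python
from g import *
for i in range(3): cam('side'); to([.4708,.3435,.029],-88)
print(env.get_state()['joint_pos'])
```

```text
shift [-0.5 -1.5 74.2] turn [ 0.01 -0.01 -0.02] | tcp [0.4722 0.3438 0.1032] gap 0.0554 grip 0.0 F [ 0.1 -0.6  0.6] t 18.52
shift [-0.8 -1.7 74.4] turn [ 0.02 -0.01 -0.02] | tcp [0.4723 0.3441 0.1034] gap 0.0554 grip 0.0 F [-0.3  1.1  0.1] t 18.57
shift [-0.9 -1.6 74.4] turn [ 0.02 -0.01 -0.02] | tcp [0.4723 0.3442 0.1034] gap 0.0553 grip 0.0 F [ 0.6 -0.1  0.4] t 18.62
[ 4.92529643e-01  3.95326004e-01 -1.57346634e-01  1.01471811e+00
  6.98919578e-05  2.10208087e+00]
```

Emit:
{"method": "move_arm", "body": {"targets": [[[-1, -2, 30], [0, 0, 0], -0.3], [[-1, -2, 60], [0, 0, 0], -0.3], [[-1, -2, 73], [0, 0, 0], -0.3], [[-1, -2, 73], [0, 0, 0], -0.3], [[-1, -2, 73], [0, 0, 0], -0.3]], "squeeze": 60}}

```text
clock: 19.25
tcp_pos: [0.4699, 0.3436, 0.0297]
orientation: [0.0, 0.721, 0.693, 0.001]
wrist_force: [0.6, 0.5, -0.1]
finger_gap: 0.0556
grip_force: 0.0
```

Emit:
{"method": "move_arm", "body": {"targets": [[[0, 0, 0], [0, 0, 0], 0.8], [[0, 0, 0], [0, 0, 0], 0.8], [[0, 0, 0], [0, 0, 0], 0.8], [[0, 0, 0], [0, 0, 0], 0.8], [[0, 0, 0], [0, 0, 0], 0.8]]}}

```text
clock: 19.88
tcp_pos: [0.4697, 0.3434, 0.0293]
orientation: [0.0, 0.721, 0.693, 0.001]
wrist_force: [0.1, 0.2, 5.6]
finger_gap: 0.019
grip_force: 59.7
```

Run:
```python
from g import *
for i in range(2): cam('side'); to([.4708,.3435,.029],-88)
```

```text
shift [0.1 1.1 0.3] turn [ 0.01 -0.01 -0.03] | tcp [0.4697 0.3434 0.0293] gap 0.0188 grip 59.7 F [ 0.1 -0.2  5.1] t 19.93
shift [0.1 1.1 0.3] turn [ 0.01 -0.01 -0.03] | tcp [0.4697 0.3434 0.0293] gap 0.0189 grip 59.7 F [-0.4 -0.4  4.9] t 19.98
```

Emit:
{"method": "move_arm", "body": {"targets": [[[0, 0, -20], [0, 0, 0], 0.8], [[0, 0, -50], [0, 0, 0], 0.8], [[0, 0, -100], [0, 0, 0], 0.8], [[0, 0, -100], [0, 0, 0], 0.8], [[0, 0, -100], [0, 0, 0], 0.8]]}}

```text
clock: 20.6
tcp_pos: [0.4684, 0.3427, 0.1276]
orientation: [-0.0, 0.721, 0.693, -0.0]
wrist_force: [0.4, 0.3, -1.1]
finger_gap: 0.0186
grip_force: 59.0
```

Run:
```python
from g import *
for i in range(2): cam('side'); to([.6112,.1780,.13],-86)
```

```text
shift [-158.7  149.7   -3.3] turn [-0.01  0.01  0.17] | tcp [0.4678 0.3425 0.1268] gap 0.0191 grip 59.0 F [-0.6 -1.  -3.1] t 20.65
shift [-158.6  149.9   -3.7] turn [-0.02  0.01  0.17] | tcp [0.4677 0.3424 0.1265] gap 0.0189 grip 59.0 F [-0.4 -0.2 -1.4] t 20.7
```

Emit:
{"method": "move_arm", "body": {"targets": [[[-40, 37, 0], [0, 0, 0], 0.8], [[-80, 75, 0], [0, 0, 0], 0.8], [[-120, 113, 0], [0, 0, 0], 0.8], [[-158, 149, 0], [0, 0, 0.17], 0.8], [[-158, 149, 0], [0, 0, 0.17], 0.8]]}}

```text
clock: 21.32
tcp_pos: [0.6132, 0.1758, 0.1261]
orientation: [-0.0, 0.733, 0.68, -0.001]
wrist_force: [0.0, 0.1, -1.2]
finger_gap: 0.0187
grip_force: 59.1
```

Emit:
{"method": "move_arm", "body": {"targets": [[[0, 0, 20], [0, 0, 0], 0.8], [[0, 0, 40], [0, 0, 0], 0.8], [[0, 0, 40], [0, 0, 0], 0.8], [[0, 0, 40], [0, 0, 0], 0.8]]}}

```text
clock: 21.82
tcp_pos: [0.611, 0.1798, 0.0882]
orientation: [-0.0, 0.731, 0.683, -0.0]
wrist_force: [0.9, -0.2, -0.8]
finger_gap: 0.0191
grip_force: 59.2
```

Run:
```python
from g import *
from sc import *
for i in range(3): s=cam('side'); to([.6112,.1780,.0503],-86)
im=cv2.cvtColor(s['pixels'],cv2.COLOR_RGB2BGR); u=px(s,[.57,.16,.06])[0].astype(int)
cv2.imwrite('pics/v4.png',cv2.resize(im[u[1]-55:u[1]+55,u[0]-65:u[0]+65],None,fx=5,fy=5,interpolation=cv2.INTER_CUBIC))
```

```text
shift [-1.8 -0.3 38.5] turn [ 0.   -0.    0.01] | tcp [0.6116 0.1798 0.0888] gap 0.0186 grip 59.2 F [ 0.3  0.5 -0.8] t 21.88
shift [-1.8 -0.6 38.9] turn [ 0.01 -0.    0.01] | tcp [0.6119 0.1797 0.0892] gap 0.0192 grip 59.2 F [ 0.4 -1.1 -0.3] t 21.93
shift [-1.7 -0.7 38.9] turn [ 0.01 -0.    0.01] | tcp [0.612  0.1797 0.0892] gap 0.0188 grip 59.2 F [ 0.   0.  -1.3] t 21.98
```

View pics/v4.png

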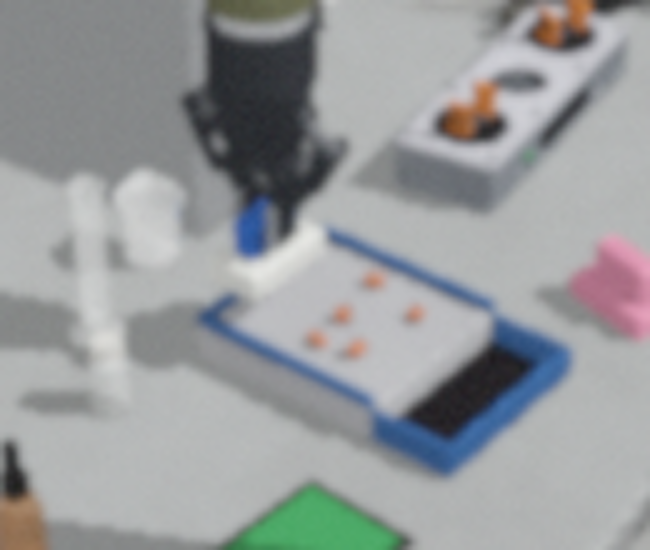

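The side crop shows the scraper held over the back-left of the plate at (280,260), behind all five chips (315–415, 280–350). Next I'll lower it behind the chips.

Emit:
{"method": "move_arm", "body": {"targets": [[[-2, -1, 15], [0, 0, 0], 0.8], [[-2, -1, 30], [0, 0, 0], 0.8], [[-2, -1, 37], [0, 0, 0], 0.8], [[-2, -1, 40], [0, 0, 0], 0.8], [[-2, -1, 40], [0, 0, 0], 0.8]]}}

```text
clock: 22.6
tcp_pos: [0.6091, 0.177, 0.0503]
orientation: [-0.0, 0.731, 0.682, -0.001]
wrist_force: [-8.1, -1.8, 15.4]
finger_gap: 0.019
grip_force: 61.5
```

Run:
```python
from g import *
for i in range(2): s=cam('side'); to([.6112,.1780,.0503],-86)
p=np.array([.5596,.1566,0]); ex=np.array([.9976,-.0698,0]); ey=np.array([.0698,.9976,0])
to(p-.063*ex+.025*ey+[0,0,.0493],-86)
```

```text
shift [ 1.1  2.  -0. ] turn [-0.01  0.    0.  ] | tcp [0.6091 0.177  0.0503] gap 0.019 grip 61.5 F [-8.1 -1.4 16.5] t 22.65
shift [ 1.1  2.  -0. ] turn [-0.01  0.    0.  ] | tcp [0.6091 0.177  0.0503] gap 0.0187 grip 61.5 F [-7.4 -2.4 15.6] t 22.7
shift [   1.3 -111.     1.1] turn [-0.01  0.    0.  ] | tcp [0.6091 0.177  0.0503] gap 0.0187 grip 61.5 F [-7.4 -2.4 15.6] t 22.7
```

Emit:
{"method": "move_arm", "body": {"targets": [[[0, -4, -2], [0, 0, 0], 0.8], [[0, -12, -2], [0, 0, 0], 0.8], [[0, -22, -2], [0, 0, 0], 0.8], [[0, -32, -2], [0, 0, 0], 0.8], [[0, -42, -2], [0, 0, 0], 0.8]]}}

```text
clock: 23.32
tcp_pos: [0.5678, 0.1803, 0.0503]
orientation: [0.0, 0.731, 0.682, 0.0]
wrist_force: [1.9, -0.6, 0.4]
finger_gap: 0.0191
grip_force: 59.5
```

Emit:
{"method": "move_arm", "body": {"targets": [[[0, -10, 0], [0, 0, 0], 0.8], [[0, -20, 0], [0, 0, 0], 0.8], [[0, -30, 0], [0, 0, 0], 0.8], [[0, -40, 0], [0, 0, 0], 0.8], [[0, -50, 0], [0, 0, 0], 0.8]]}}

```text
clock: 23.95
tcp_pos: [0.518, 0.1837, 0.0503]
orientation: [-0.0, 0.731, 0.682, 0.0]
wrist_force: [2.2, 0.4, 0.5]
finger_gap: 0.0189
grip_force: 59.5
```

Emit:
{"method": "move_arm", "body": {"targets": [[[0, -8, 0], [0, 0, 0], 0.8], [[0, -16, 0], [0, 0, 0], 0.8], [[0, -20, 0], [0, 0, 0], 0.8], [[0, -20, 0], [0, 0, 0], 0.8]]}}

```text
clock: 24.45
tcp_pos: [0.4977, 0.1852, 0.0503]
orientation: [-0.001, 0.731, 0.682, -0.0]
wrist_force: [-1.6, -0.3, 4.5]
finger_gap: 0.0187
grip_force: 59.7
```

Run:
```python
from g import *
s=cam('side')
p=np.array([.5596,.1566,0]); ex=np.array([.9976,-.0698,0]); ey=np.array([.0698,.9976,0])
d,_=to(p-.063*ex+.025*ey+[0,0,.0493],-86)
im=cv2.cvtColor(s['pixels'],cv2.COLOR_RGB2BGR); u=px(s,[.54,.16,.06])[0].astype(int)
cv2.imwrite('pics/v5.png',cv2.resize(im[u[1]-50:u[1]+50,u[0]-60:u[0]+60],None,fx=5,fy=5,interpolation=cv2.INTER_CUBIC))
```

```text
shift [0.9 0.7 1. ] turn [-0.01 -0.    0.01] | tcp [0.4978 0.1851 0.0503] gap 0.0189 grip 59.8 F [-1.9  0.5  4.5] t 24.5
```

View pics/v5.png

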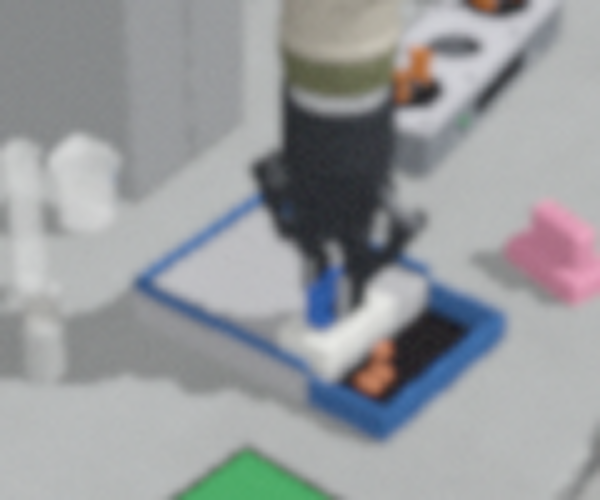

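The side crop shows three chips in the tray at (375,370), with the scraper's face just past the plate edge. On to the second lane.

Emit:
{"method": "move_arm", "body": {"targets": [[[0, 0, -20], [0, 0, 0], 0.8], [[0, 0, -45], [0, 0, 0], 0.8], [[-10, 30, -45], [0, 0, 0], 0.8], [[-30, 70, -45], [0, 0, 0], 0.8], [[-49, 110, -45], [0, 0, 0], 0.8]]}}

```text
clock: 25.12
tcp_pos: [0.6056, 0.1281, 0.0947]
orientation: [-0.0, 0.731, 0.682, -0.0]
wrist_force: [0.9, 0.1, -1.2]
finger_gap: 0.0187
grip_force: 59.3
```

Emit:
{"method": "move_arm", "body": {"targets": [[[0, 0, 0], [0, 0, 0], 0.8], [[0, 0, 15], [0, 0, 0], 0.8], [[0, 0, 30], [0, 0, 0], 0.8], [[0, 0, 35], [0, 0, 0], 0.8], [[0, 0, 35], [0, 0, 0], 0.8]]}}

```text
clock: 25.75
tcp_pos: [0.604, 0.129, 0.0595]
orientation: [-0.001, 0.731, 0.683, -0.001]
wrist_force: [0.4, -0.4, -1.2]
finger_gap: 0.0187
grip_force: 59.3
```

Run:
```python
from g import *
p=np.array([.5596,.1566,0]); ex=np.array([.9976,-.0698,0]); ey=np.array([.0698,.9976,0])
for i in range(2): s=cam('side'); d,_=to(p+.048*ex-.025*ey+[0,0,.0503],-86)
```

```text
shift [-0.6  1.2  9.9] turn [-0.   -0.    0.01] | tcp [0.6046 0.129  0.0602] gap 0.0189 grip 59.3 F [ 0.2  0.3 -0.8] t 25.8
shift [-0.6  0.7 10.3] turn [ 0.   -0.    0.01] | tcp [0.6051 0.1289 0.0606] gap 0.0188 grip 59.3 F [-0.2  0.  -1.2] t 25.85
```

Emit:
{"method": "move_arm", "body": {"targets": [[[0, 0, 6], [0, 0, 0], 0.8], [[0, 0, 10], [0, 0, 0], 0.8], [[0, 0, 10], [0, 0, 0], 0.8], [[0, -8, 10], [0, 0, 0], 0.8], [[0, -16, 10], [0, 0, 0], 0.8]]}}

```text
clock: 26.48
tcp_pos: [0.5886, 0.1297, 0.0503]
orientation: [0.0, 0.731, 0.682, 0.0]
wrist_force: [-0.4, -0.5, 0.2]
finger_gap: 0.0191
grip_force: 59.4
```

Emit:
{"method": "move_arm", "body": {"targets": [[[0, -10, 0], [0, 0, 0], 0.8], [[0, -20, 0], [0, 0, 0], 0.8], [[0, -30, 0], [0, 0, 0], 0.8], [[0, -40, 0], [0, 0, 0], 0.8], [[0, -50, 0], [0, 0, 0], 0.8]]}}

```text
clock: 27.1
tcp_pos: [0.5385, 0.1332, 0.0503]
orientation: [-0.0, 0.731, 0.682, 0.0]
wrist_force: [0.4, -0.1, -0.7]
finger_gap: 0.0187
grip_force: 59.4
```

Emit:
{"method": "move_arm", "body": {"targets": [[[0, -10, 0], [0, 0, 0], 0.8], [[0, -20, 0], [0, 0, 0], 0.8], [[0, -30, 0], [0, 0, 0], 0.8], [[0, -40, 0], [0, 0, 0], 0.8], [[0, -45, 0], [0, 0, 0], 0.8]]}}

```text
clock: 27.72
tcp_pos: [0.4935, 0.1363, 0.0503]
orientation: [-0.0, 0.731, 0.682, -0.0]
wrist_force: [0.1, 0.4, -0.9]
finger_gap: 0.019
grip_force: 59.3
```

Run:
```python
from g import *
s=cam('side')
p=np.array([.5596,.1566,0]); ex=np.array([.9976,-.0698,0]); ey=np.array([.0698,.9976,0])
d,_=to(p-.063*ex-.025*ey+[0,0,.0503],-86)
```

```text
shift [-0.1  2.   0. ] turn [-0.    0.    0.01] | tcp [0.493  0.1363 0.0503] gap 0.0189 grip 59.5 F [-1.3 -0.7  0.3] t 27.77
```

Emit:
{"method": "move_arm", "body": {"targets": [[[0, 0, -25], [0, 0, 0], 0.8], [[0, 0, -60], [0, 0, 0], 0.8], [[40, 0, -80], [0, 0, 0], 0.8], [[95, 0, -80], [0, 0, 0], 0.8], [[150, 0, -80], [0, 0, 0], 0.8]]}}

```text
clock: 28.4
tcp_pos: [0.5052, 0.2873, 0.1308]
orientation: [0.0, 0.731, 0.682, 0.001]
wrist_force: [1.8, -0.4, -0.4]
finger_gap: 0.0188
grip_force: 59.4
```

Emit:
{"method": "move_arm", "body": {"targets": [[[40, -20, 0], [0, 0, 0], 0.8], [[70, -40, 0], [0, 0, 0], 0.8], [[70, -40, 0], [0, 0, 0], 0.8], [[70, -40, 0], [0, 0, 0], 0.8]]}}

```text
clock: 28.9
tcp_pos: [0.4695, 0.3583, 0.13]
orientation: [0.0, 0.731, 0.682, -0.0]
wrist_force: [-0.3, -0.0, -1.3]
finger_gap: 0.0192
grip_force: 59.4
```

Run:
```python
from g import *
t=cam('top','t4'); s=cam('side','s6')
d,_=to([.465,.355,.0293],-86)
u=px(s,[.51,.16,.03])[0].astype(int); w=px(t,[.51,.16,.03])[0].astype(int)
a=cv2.imread('pics/t4.png')[w[1]-40:w[1]+40,w[0]-40:w[0]+40]; b=cv2.imread('pics/s6.png')[u[1]-40:u[1]+40,u[0]-40:u[0]+40]
cv2.imwrite('pics/v6.png',cv2.resize(np.hstack([a,b]),None,fx=5,fy=5,interpolation=cv2.INTER_CUBIC))
```

```text
shift [ -3.   -4.8 100.9] turn [-0.  0. -0.] | tcp [0.47   0.3577 0.1302] gap 0.019 grip 59.4 F [ 0.1 -0.3 -1.5] t 29.0
```

View pics/v6.png

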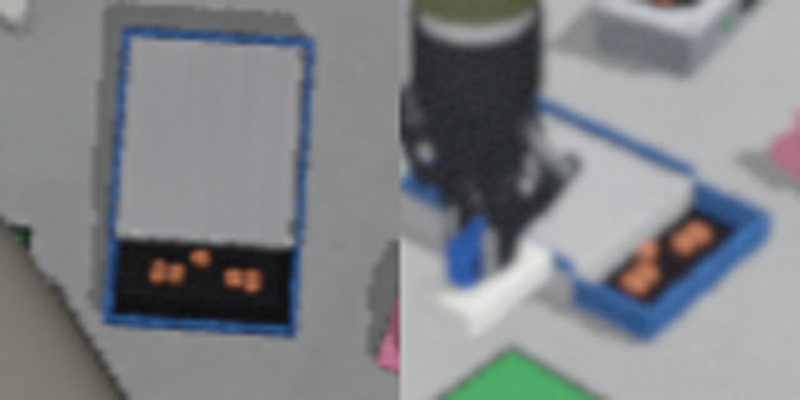

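All five chips are in the tray at (150–245, 255–280) in the left crop, and the plate is clean. Now I'll stand the scraper back on its pad.

Emit:
{"method": "move_arm", "body": {"targets": [[[-3, -5, 40], [0, 0, 0], 0.8], [[-3, -5, 80], [0, 0, 0], 0.8], [[-3, -5, 95], [0, 0, 0], 0.8], [[-3, -5, 100], [0, 0, 0], 0.8], [[-3, -5, 101], [0, 0, 0], 0.8]]}}

```text
clock: 29.62
tcp_pos: [0.4654, 0.3561, 0.0303]
orientation: [0.0, 0.731, 0.682, 0.001]
wrist_force: [-0.9, 0.0, -1.3]
finger_gap: 0.0187
grip_force: 59.4
```

Emit:
{"method": "move_arm", "body": {"targets": [[[0, 0, 0], [0, 0, 0], 0.8], [[0, 0, 0], [0, 0, 0], 0.8]]}}

```text
clock: 29.88
tcp_pos: [0.4651, 0.3563, 0.0304]
orientation: [0.0, 0.731, 0.682, 0.001]
wrist_force: [-0.1, -0.1, -1.6]
finger_gap: 0.0188
grip_force: 59.4
```

Run:
```python
from g import *
to([.465,.355,.0293],-86)
```

```text
shift [-1.3  0.   1.1] turn [ 0.01 -0.01  0.01] | tcp [0.4651 0.3563 0.0304] gap 0.0188 grip 59.4 F [-0.1 -0.1 -1.6] t 29.88
```

Still 1 mm above the pad, so I'll lower 2 mm more, let go, and retreat up and to the side.

Emit:
{"method": "move_arm", "body": {"targets": [[[0, 0, 2], [0, 0, 0], 0.8], [[0, 0, 2], [0, 0, 0], 0.8], [[0, 0, 2], [0, 0, 0], 0.3], [[0, 0, 2], [0, 0, 0], -0.1], [[0, 0, 2], [0, 0, 0], -0.3]]}}

```text
clock: 30.5
tcp_pos: [0.4643, 0.3559, 0.0271]
orientation: [-0.0, 0.731, 0.682, -0.0]
wrist_force: [0.3, 0.5, -0.3]
finger_gap: 0.0558
grip_force: 0.0
```

Emit:
{"method": "move_arm", "body": {"targets": [[[0, 0, 0], [0, 0, 0], -0.3], [[0, 0, -30], [0, 0, 0], -0.3], [[0, 0, -80], [0, 0, 0], -0.3], [[0, 0, -130], [0, 0, 0], -0.3], [[0, -20, -180], [0, 0, 0], -0.3]]}}

```text
clock: 31.12
tcp_pos: [0.4451, 0.3571, 0.2086]
orientation: [0.0, 0.732, 0.682, 0.0]
wrist_force: [0.0, 0.7, 0.7]
finger_gap: 0.0555
grip_force: 0.0
```

Emit:
{"method": "move_arm", "body": {"targets": [[[30, -45, 0], [0, 0, 0], -0.3], [[60, -90, 0], [0, 0, 0], -0.3], [[100, -130, 0], [0, 0, 0], -0.3], [[130, -170, 0], [0, 0, 0], -0.3], [[160, -190, 0], [0, 0, 0], -0.3]]}}

```text
clock: 31.75
tcp_pos: [0.2636, 0.5309, 0.2074]
orientation: [-0.0, 0.73, 0.683, -0.0]
wrist_force: [0.1, 0.6, 0.2]
finger_gap: 0.0557
grip_force: 0.0
```

Run:
```python
from sc import *
from w import tabs
from g import to
np.set_printoptions(precision=4,suppress=True)
to([.465,.355,.03],-86)
t=cam('top','t5'); s=cam('side','s7'); scraper(t)
for A,c in tabs(t): print(A,c,at_z(t,[c],.072)[0])
a=cv2.imread('pics/t5.png')[150:260,200:420]; u=px(s,[.5,.2,.03])[0].astype(int)
b=cv2.imread('pics/s7.png')[u[1]-50:u[1]+60,u[0]-60:u[0]+50]
cv2.imwrite('pics/v7.png',cv2.resize(np.hstack([a,b]),None,fx=2.4,fy=2.4,interpolation=cv2.INTER_CUBIC))
```

```text
shift [-162.   212.8  177.4] turn [-0.    0.    0.02] | tcp [0.2636 0.5309 0.2074] gap 0.0557 grip 0.0 F [0.1 0.6 0.2] t 31.75
handle 65 [230.1817 225.6377] [0.4644 0.3556] [np.float64(18.7), np.float64(49.2)] yang 3.8833431185020544
foot 102 [232.223  228.8454] [0.4635 0.3567] [np.float64(76.1), np.float64(41.5)] yang 1.0298117148458248
foot 65 [230.1817 225.6377] [0.4694 0.359 ] [np.float64(19.0), np.float64(50.0)] yang 3.883343118502036
7.7 [392.5056 178.0714] [ 0.6273 -0.2397  0.072 ]
7.0 [402.2992 180.35  ] [ 0.6181 -0.275   0.072 ]
6.6 [346.2948 183.7794] [ 0.6088 -0.0696  0.072 ]
6.4 [356.2553 183.8645] [ 0.6078 -0.106   0.072 ]
```

View pics/v7.png

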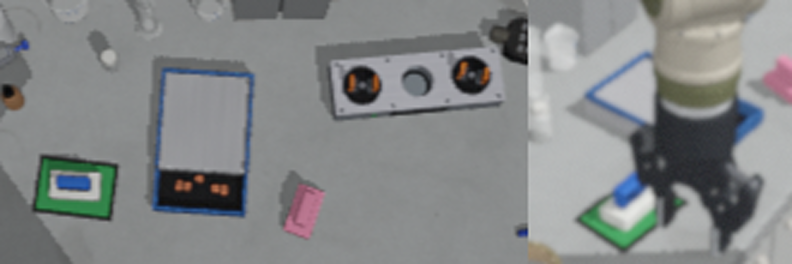

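The scraper stands on its pad at (75,183), the five chips lie in the tray at (175–230, 180–190), and both caps are latched at (362,85) and (470,75). The arm is clear of everything, so I'll hand in.

```bash
python3 -c "
from workcell import env
print(env.hand_in())"
```

```text
the job is handed in; nothing more can be done
None
```

The job is handed in: both caps I found are snapped into ports 0 and 2, all five chips are in the tray, and the scraper is back on its green pad.

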